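# Open the tester corner of a cosmetics booth

### The arm

A 6-joint arm with a two-finger parallel gripper is mounted at the origin on the work surface. World frame = base frame: x ahead of the robot, y to its left, z up, the work surface at z = 0. Lengths are in mm, angles in degrees, forces in N, time in s.
With the tool pointing down it reaches from about 350 to 850 mm from the base axis. Payload 8.1 kg.
Tool frame: the origin (TCP) lies at the centre of the arm's flange, where the gripper is bolted on; the fingertips stand 173 mm ahead of it and the grasp point (between the pads) lies 155 mm ahead of it; z points along the fingers, y is the line along which they close (so a half turn about z gives the same grasp; the last joint's range is limited). The gripper opens to 85 mm and grips with 20 to 120 N. Pads are 22 mm wide; open, the fingers measure 114 mm over their backs; the gripper's body (76 mm by 85 mm) begins 54 mm behind the grasp point. The pads swing forward as they close: fully open they stand 13 mm farther back than shut.
Start: joints at [62.601, 7.471, 85.268, -0, 87.261, -4.893], TCP at [229.646, 554.319, 404.692] pointing down, gripper open.
Joint ranges: [-169.43, 169.43], [-51.17, 129.36], [1.28, 143.12], [-76.62, 256.62], [0, 156.53], [-152.29, 152.29]. Speed limits (degrees/s): [136.94, 136.94, 159.86, 180, 180, 180].

### API

Orientations are given as [roll, pitch, yaw] about the fixed x, y, z axes, in that order (R = Rz(yaw) Ry(pitch) Rx(roll)).
In Python, from bench import * gives the robot as it stands.
- The arm moves only by the shell command python3 -m jog 'ROWS' [FORCE]. ROWS is text: rows parted by semicolons, each of 7 numbers parted by spaces: the shift along the tool's x, y, z scaled (see below), then the turn, a rotation vector about the tool's x, y, z scaled (see below), then the closure, from -1 (fully open) to 1 (shut). In form: tx ty tz wx wy wz hand; .... A call has 1 to 5 rows; each row shifts and turns the commanded pose from where the row before left it, along the tool's axes as they then stand; what a row does not reach is not made up. The controller multiplies each number of a shift by 0.1 m and each number of a turn by 60 degrees. A row lasts 1/8 s, in which the tool goes at most 62.5 mm and 10.7 degrees, less where a joint would pass 70% of its speed; a pose out of reach is approached as far as the arm can. A call with a number of a shift or a turn outside -1 to 1 is refused whole. A call with a gripper value outside its range is refused whole. The fingers move at their own pace and stop on an object; FORCE is the grip in N (left out, the last holds). Time passes only in rows, so rows that do not move let the fingers close. It gives the time, the measured TCP pose, the force, the opening and the grip force at its end, in the units of the state.
- sense(): the state, without advancing time (a new reading comes with each control period).
- snapshot(name): name is "scene" or "top" or "wrist"; returns a dict with "img" (384x512x3 uint8, red, green, blue), "fx", "fy", "cx", "cy" (pixels), "extrinsics" (4x4, takes a point from camera to world coordinates). Camera axes: x right, y down, z forward; pixel columns grow to the right and rows downward; lengths in mm; the calibration is good to about 2 mm. A picture is of the moment at which its call begins. There is no depth.
- hand_in(): hands the job in; it is judged then, once.
The state is a dict: "time": time; "joint_pos": joint angles; "qd": joint speeds; "joint_efforts": joint torques, N m; "tool_pos": TCP position; "tcp_rot": TCP orientation; "ft_force": force on the tool from outside, world axes, zero at the start; "wrist_torque": the same for the moment, N m; "finger_gap": finger opening in mm; "grip_force": force on a finger pad.
Only numpy, scipy, OpenCV 4.12 (cv2) and the standard library are available. Lean on these libraries where they do the work, as an engineer would, in place of code of your own. Each camera call takes 0.05 s, during which the arm holds its last target. There are 200 camera calls.

### The job

Get the tester corner ready: first turn the shade binder's two stiff divider leaves, the upper one first, right over so that they lie flat on the far side of the rings. Then take the spatula from its mat and, with the spatula and never by hand, flip every tester tile on the rack's lower ledge over onto the upper shelf, so that its palette face is up and it sits fully on the shelf, and lay the spatula back flat on its mat. Leave the bottle, carton and cup alone.

Things in the scene. Friction and masses are not known exactly. Their poses are not given: they have to be found in the camera images.
- rack: fixed light-wood two-step rack, 345 mm long (its y), origin at the table under its middle, x away from the robot. Lower ledge: top at z 50 mm, x -71 to -25 mm, front face upright down to the table at x -71. A 5 mm step at x = -25 leads up to the upper shelf: top at z 55 mm, x -25 to 65 mm, closed by a fence 14 mm higher at x 65 to 75 mm.
- tile0: loose square ceramic tester tile 70 x 70 x 7 mm, 65 to 100 g, sides along x and y, origin at its middle. +z is the plain cork back, -z the white glazed palette face with four ringed wells. Starts back up on the lower ledge, far edge 1 to 5 mm short of the step, near edge overhanging the ledge's front by 20 to 26 mm. Three or all four of the tiles are present (else None). 
- tile1: loose square ceramic tester tile 70 x 70 x 7 mm, 65 to 100 g, sides along x and y, origin at its middle. +z is the plain cork back, -z the white glazed palette face with four ringed wells. Starts back up on the lower ledge, far edge 1 to 5 mm short of the step, near edge overhanging the ledge's front by 20 to 26 mm. Three or all four of the tiles are present (else None). A blade goes under the overhang.
- tile2: loose square ceramic tester tile 70 x 70 x 7 mm, 65 to 100 g, sides along x and y, origin at its middle. +z is the plain cork back, -z the white glazed palette face with four ringed wells. Starts back up on the lower ledge, far edge 1 to 5 mm short of the step, near edge overhanging the ledge's front by 20 to 26 mm. Three or all four of the tiles are present (else None). Raised, it tips about the step.
- tile3: loose square ceramic tester tile 70 x 70 x 7 mm, 65 to 100 g, sides along x and y, origin at its middle. +z is the plain cork back, -z the white glazed palette face with four ringed wells. Starts back up on the lower ledge, far edge 1 to 5 mm short of the step, near edge overhanging the ledge's front by 20 to 26 mm. Three or all four of the tiles are present (else None). 
- spatula: loose offset spatula, steel blade and brown wooden handle, about 140 g, lies level on its blade and rear foot. Origin on its underside plane below the middle of the handle where it is gripped; x towards the blade's nose, z up. Blade x 68 to 130 mm, 50 mm wide, z 0 to 3 mm; neck rises to the handle, a bar x -70 to 45 mm, 18 mm wide (y), z 32 to 52 mm; rear foot 10 mm thick, 44 mm wide at x -65, from the handle down to z 0.
- mat: fixed light grey mat, 270 (x) x 130 (y) x 4 mm, origin under its middle; the spatula lies on it at the start, nose away from the robot, origin about 30 mm behind the mat's middle.
- binder: fixed open ring binder, 190 (x) x 150 (y) mm, grey cover with a stack of cards to z 22 mm on each side of the rings; origin at the table under the rings; the ring line runs along its y, x points away from the robot.
- spine (a point): the leaves' common hinge axis (along the binder's y) at the middle of the rings, 26 mm above the table
- leaf0 (a joint): angle of the upper stiff white divider leaf (140 mm along the rings, reaching to 94 mm from the hinge, 3 mm thick): 0 lies flat on the robot's side, pi/2 upright, pi flat on the far side. Stiff rings (about 0.05 N m): it stays where it is left. Starts 0.1 to 0.3.
- leaf1 (a joint): the same for the lower leaf, which lies under leaf0. Starts 0 to 0.05.
- tab0 (a point): a point on leaf0's grip tab, 112 mm from the hinge axis and 40 mm to the binder's -y side of its middle; the tab is a grey block 26 mm wide along the rings, 10 mm thick, 92 to 124 mm from the axis, in the leaf's plane (the leaf's plane lies 2 mm off the axis)
- tab1 (a point): the same on leaf1's tab, 40 mm to the binder's +y side
- lotion: bystander: white bottle, 44 mm across, 130 mm tall, origin under its middle
- carton: bystander: white carton 35 x 45 x 120 mm, origin under its middle
- cup: bystander: paper cup 80 mm across, 100 mm tall, origin under its middle
There are look-alikes about, which are no part of the job. What is shaped like the tile3 but orange or turquoise is not meant.

How it is judged:
By the outcome, as a careful person would: the job done as asked, in the order asked, and still so for the second after the job is handed in, with the robot touching nothing.
Of tile0, tile1, tile2, tile3 only 3 to 4 are there at a start; the rules pass over those that are not, and their reading is None.
At some moment in a run one of spatula may be knocked a few centimetres aside while the robot is not near it.
It also fails if it takes over 210 s, if anything falls off the work surface, if the arm or the gripper's body presses on something with over 40 N, if the wrist force passes 120 N, or if a joint passes its speed limit or range.

## Working session

There is one attempt and no reset: what is moved stays moved. The work goes in short steps, Python scripts to look and compute and a shell command to move; the robot and the scene stay as the last step left them, time stands still between calls to the robot, and variables do not carry over. Pictures are saved under pics/ and viewed, at most 14 in all, crops included, and the job is handed in when it is done.

```bash
ls; mkdir -p pics; python3 - <<'E'
from bench import *
import cv2
for n in("scene","top"):
    s=snapshot(n);cv2.imwrite(f"pics/{n}0.png",cv2.resize(s["img"][:,:,::-1],(800,600),interpolation=cv2.INTER_CUBIC));print(n,s["fx"],s["cx"],s["cy"],s["extrinsics"])
s=sense();print(s)
E
```

```text
pics
scene 440.9662028254193 259.92088883941386 196.64737116823076 [[-2.22328618e-01  8.51682777e-01 -4.74559199e-01  1.05565658e+03]
 [ 9.74970753e-01  1.94922867e-01 -1.06944405e-01  1.02084930e+02]
 [ 1.41973196e-03 -4.86458141e-01 -8.73702730e-01  1.01842223e+03]
 [ 0.00000000e+00  0.00000000e+00  0.00000000e+00  1.00000000e+00]]
top 494.126645566545 256.9489735099763 199.12075840135344 [[ 4.97807354e-03 -9.91836960e-01  1.27415316e-01  3.30298630e+02]
 [-9.99970791e-01 -5.67639231e-03 -5.11812538e-03  5.73570427e+00]
 [ 5.79960524e-03 -1.27386116e-01 -9.91836248e-01  1.46623554e+03]
 [ 0.00000000e+00  0.00000000e+00  0.00000000e+00  1.00000000e+00]]
{'time': 0.1, 'joint_pos': array([ 6.26018634e+01,  7.50977667e+00,  8.53247348e+01, -2.04773967e-03,
        8.72620665e+01, -4.89116089e+00]), 'qd': array([ 0.08814917, -0.11440485, -0.12988837, -0.03779947,  0.07828829,
        0.02698936]), 'joint_efforts': array([ 1.56592101e-03, -5.70949924e+01, -5.01941192e+01, -1.15580947e-04,
        8.03706382e-03,  4.07323319e-05]), 'tool_pos': array([229.54441813, 554.11948723, 403.74331609]), 'tcp_rot': array([-1.79903599e+02, -6.19675383e-03,  1.57493119e+02]), 'ft_force': array([ 0.14547836, -0.87918424, -0.94705658]), 'wrist_torque': array([-0.00910354,  0.05057002,  0.0424176 ]), 'grip_force': 0.0, 'finger_gap': 84.95553277283486}
```

View pics/scene0.png

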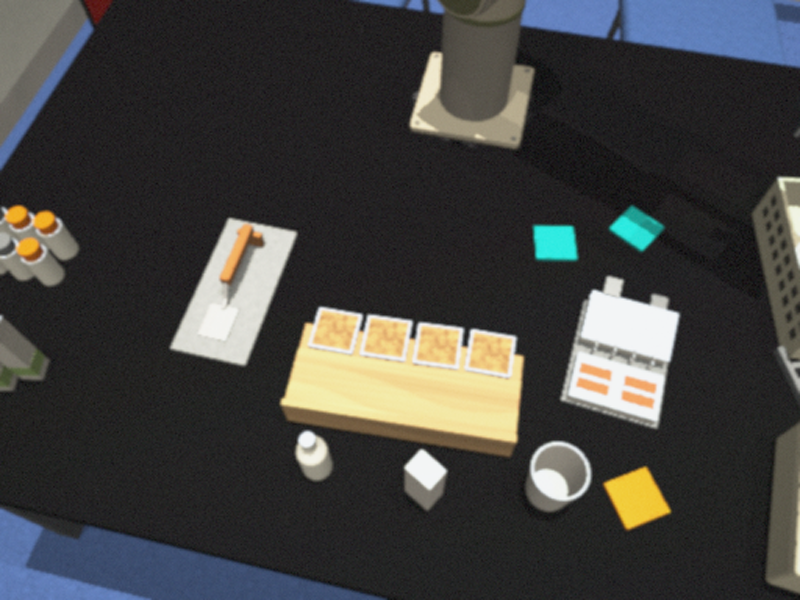

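View pics/top0.png

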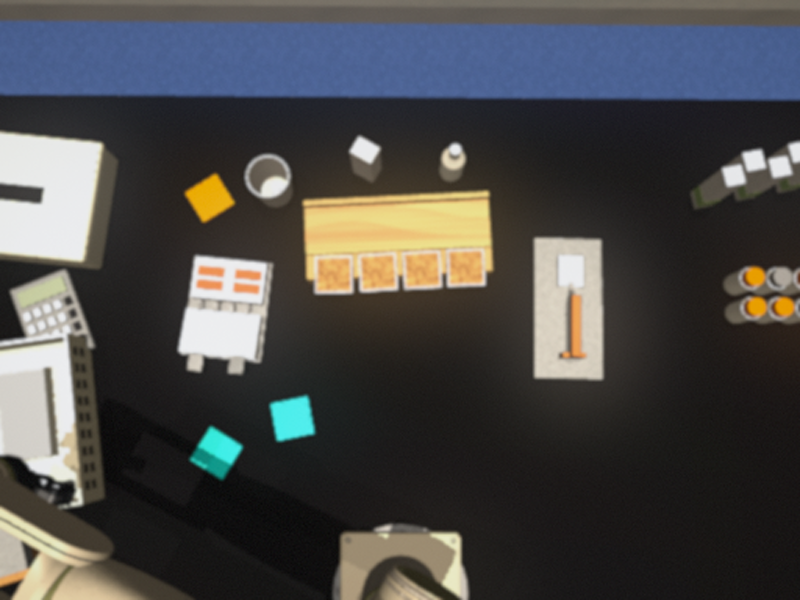

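The scene shows the binder at about (620,350), with its leaves on the robot's side and grey tabs at (612,287) and (658,302). All four cork-up tiles are on the ledge, at (336,330), (387,337), (438,345) and (491,352). The spatula is on its mat at (235,280). The look-alikes are turquoise at (555,243) and (637,228) and orange at (637,497). They sit off the rack and are the wrong colour, so I'll leave them alone.

```bash
cat > h.py <<'E'
from bench import *
import cv2, numpy as np
from scipy.spatial.transform import Rotation as R
def shot(n,save=None,crop=None,k=1):
    s=snapshot(n)
    if save:
        im=s["img"][:,:,::-1]
        if crop: im=im[crop[1]:crop[3],crop[0]:crop[2]]
        cv2.imwrite(f"pics/{save}.png",cv2.resize(im,None,fx=k,fy=k,interpolation=cv2.INTER_CUBIC))
    return s
def ray(s,uv):
    uv=np.atleast_2d(uv).astype(float);E=np.array(s["extrinsics"])
    d=np.c_[(uv[:,0]-s["cx"])/s["fx"],(uv[:,1]-s["cy"])/s["fy"],np.ones(len(uv))]@E[:3,:3].T
    return E[:3,3],d
def onz(s,uv,z):
    o,d=ray(s,uv);return o+d*((z-o[2])/d[:,2])[:,None]
def proj(s,P):
    E=np.array(s["extrinsics"]);p=(np.atleast_2d(P)-E[:3,3])@E[:3,:3]
    return np.c_[p[:,0]/p[:,2]*s["fx"]+s["cx"],p[:,1]/p[:,2]*s["fy"]+s["cy"]]
def blobs(mask,amin=30):
    c,_=cv2.findContours(mask.astype(np.uint8),cv2.RETR_EXTERNAL,cv2.CHAIN_APPROX_NONE)
    return sorted([(cv2.contourArea(k),cv2.minAreaRect(k)) for k in c if cv2.contourArea(k)>amin],key=lambda t:t[1][0][0])
def hsv(s): return cv2.cvtColor(s["img"],cv2.COLOR_RGB2HSV).astype(int)
def pose():
    s=sense();return np.array(s["tool_pos"]),R.from_euler("xyz",s["tcp_rot"],degrees=True)
def plan(P,rpy,cur=None,n=False):
    "shift in tool axes (units of 100mm) and rotvec (units of 60deg) from now to TCP P, rpy"
    p,r=cur or pose();r2=R.from_euler("xyz",rpy,degrees=True)
    d=r.inv().apply(np.array(P)-p)/100;w=(r.inv()*r2).as_rotvec(degrees=True)/60
    print("shift",d.round(3),"turn",w.round(3));return d,w
def st():
    s=sense();print("t%.2f"%s["time"],np.round(s["tool_pos"],1),np.round(s["tcp_rot"],1),"F",np.round(s["ft_force"],1),"gap %.1f grip %.1f"%(s["finger_gap"],s["grip_force"]))
E
python3 - <<'E'
from h import *
s=shot("top");h=hsv(s);H,S,V=h[...,0],h[...,1],h[...,2]
def show(nm,m,z,amin=30,roi=None):
    if roi: 
        k=np.zeros_like(m);k[roi[1]:roi[3],roi[0]:roi[2]]=1;m=m&k
    for a,r in blobs(m,amin):
        b=onz(s,cv2.boxPoints(r),z);print(nm,"px",np.round(r[0]),"c",onz(s,r[0],z)[0].round(1),"box",b[:,:2].round(0).tolist())
wood=(H>10)&(H<32)&(S>60)&(V>90)
show("mat",(V>110)&(S<60),4,300,(335,145,395,250))
show("binderwhite",(V>110)&(S<60),24,300,(105,150,180,250))
show("orange handle",(H<16)&(S>120)&(V>90),52,40,(335,145,395,250))
show("foot+",(H<16)&(S>120)&(V>90),52,40,(335,145,395,250))
cork=(H>5)&(H<25)&(S>80)&(V>150)
np.set_printoptions(linewidth=200)
print(h[175,205:320:8].tolist()); print(h[120:200:5,210].tolist())
E
```

```text
mat px [363. 197.] c [ 526.3 -318.8    4. ] box [[663.0, -255.0], [664.0, -388.0], [393.0, -381.0], [392.0, -251.0]]
binderwhite px [143. 202.] c [506.2 332.2  24. ] box [[406.0, 420.0], [628.0, 401.0], [608.0, 242.0], [387.0, 265.0]]
orange handle px [366. 208.] c [ 486.5 -316.    52. ] box [[543.0, -297.0], [543.0, -338.0], [430.0, -335.0], [430.0, -295.0]]
foot+ px [366. 208.] c [ 486.5 -316.    52. ] box [[543.0, -297.0], [543.0, -338.0], [430.0, -335.0], [430.0, -295.0]]
[[15, 150, 218], [15, 150, 221], [18, 144, 235], [21, 77, 235], [16, 149, 223], [17, 146, 232], [18, 61, 227], [17, 136, 234], [17, 144, 233], [17, 145, 235], [15, 59, 156], [17, 145, 232], [17, 147, 231], [15, 42, 224], [18, 82, 62]]
[[18, 78, 59], [18, 91, 67], [19, 124, 210], [21, 119, 236], [24, 109, 236], [21, 119, 237], [18, 128, 237], [22, 118, 236], [24, 110, 235], [20, 80, 236], [19, 140, 237], [16, 150, 220], [17, 146, 233], [15, 101, 230], [16, 92, 58], [15, 79, 58]]
```

```bash
python3 - <<'E'
from h import *
a=shot("top","rk",(190,115,330,195),5.5)
E
```

```text
(no output)
```

View pics/rk.png

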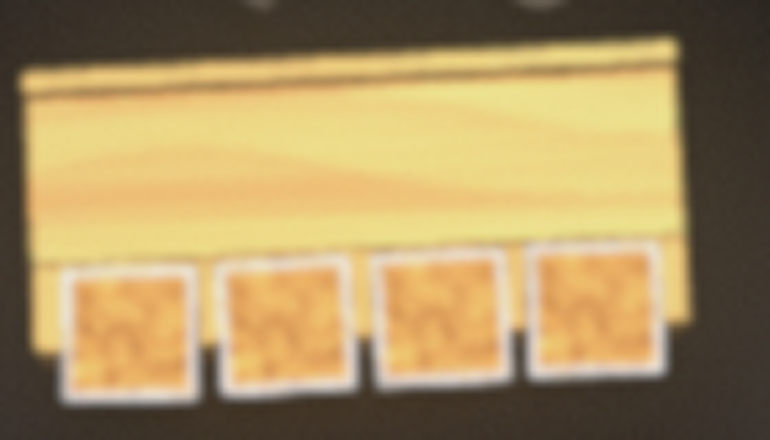

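```bash
python3 - <<'E'
from h import *
s=shot("top","b1",(105,155,185,245),6); q=shot("scene","b2",(350,170,450,280),5)
im=np.hstack([cv2.resize(cv2.imread("pics/b1.png"),(480,540)),cv2.resize(cv2.imread("pics/b2.png"),(320,352)) if 0 else np.zeros((540,1,3),np.uint8)])
a=cv2.imread("pics/b1.png");b=cv2.resize(cv2.imread("pics/b2.png"),None,fx=.64,fy=.64) 
c=np.zeros((540,480+320,3),np.uint8);c[:,:480]=a;c[:b.shape[0],480:]=b;cv2.imwrite("pics/bb.png",c)
f=lambda uv,z:onz(s,np.array(uv)/5.5+[190,115],z)[:,:2].round(1)
print("fence",f([(20,72),(678,38)],69).tolist())
print("step",f([(33,264),(685,236)],55).tolist())
print("front",f([(35,354),(690,323)],50).tolist())
print("tiles",f([(130,334),(288,327),(443,319),(597,311)],57).tolist())
print("near edges", f([(63,402),(198,397),(222,396),(356,390),(378,388),(511,381),(530,380),(666,374)],57).tolist())
E
```

```text
fence [[716.6, 183.3], [737.4, -164.3]]
step [[616.4, 176.0], [633.6, -168.7]]
front [[569.0, 174.6], [587.7, -171.5]]
tiles [[578.8, 124.0], [583.1, 41.0], [587.8, -40.5], [592.6, -121.7]]
near edges [[542.5, 158.5], [545.5, 87.9], [546.1, 75.3], [549.7, 5.1], [550.9, -6.5], [555.0, -76.3], [555.6, -86.3], [559.2, -157.7]]
```

View pics/bb.png

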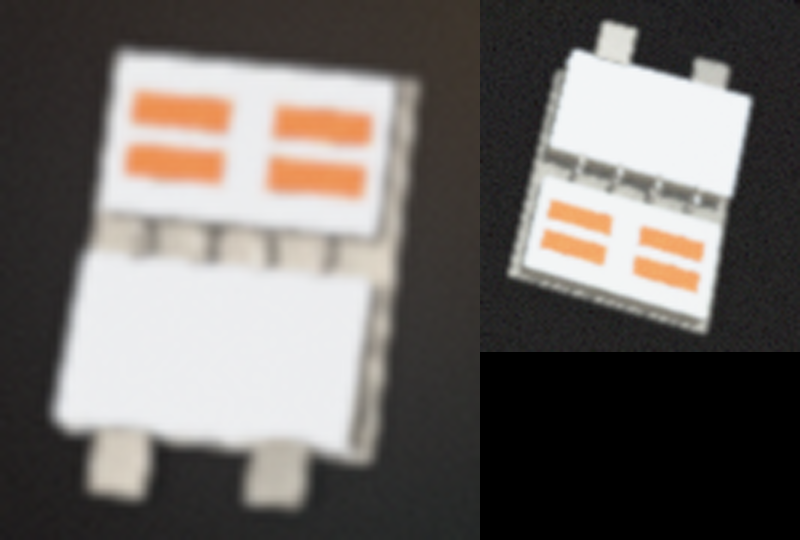

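```bash
python3 - <<'E'
from h import *
s=shot("top");q=shot("scene")
T=lambda *p:np.array(p)/6+[105,155]
Q=lambda *p:(np.array(p)-[480,0])/3.2+[350,170]
print("cover right",onz(s,T((418,80),(372,462)),4).round(1).tolist())
print("far cards",onz(s,T((118,50),(395,78),(105,212),(380,235)),22).round(1).tolist())
def tri(a,b):
    o1,d1=ray(s,a);o2,d2=ray(q,b);d1=d1[0];d2=d2[0]
    A=np.c_[d1,-d2];t=np.linalg.lstsq(A,o2-o1,rcond=None)[0];p1=o1+t[0]*d1;p2=o2+t[1]*d2
    return ((p1+p2)/2).round(1),np.linalg.norm(p1-p2).round(1)
# near end corners
print("tab -y nearend L,R",tri(T((246,505)),Q((635,25))),tri(T((303,508)),Q((605,20))))
print("tab +y nearend L,R",tri(T((88,495)),Q((729,66))),tri(T((148,500)),Q((699,58))))
print("leaf near corners", tri(T((55,425)),Q((751,96))),tri(T((352,455)),Q((572,50))))
print("cover far corners scene",onz(q,Q((512,275),(706,330)),4).round(1).tolist())
E
```

```text
cover right [[610.0, 245.9, 4.0], [418.7, 263.5, 4.0]]
far cards [[620.7, 391.7, 22.0], [607.5, 254.3, 22.0], [539.7, 394.9, 22.0], [529.1, 259.6, 22.0]]
tab -y nearend L,R (array([395.2, 317.2,  48.6]), np.float64(4.2)) (array([394. , 292.2,  45.6]), np.float64(7.4))
tab +y nearend L,R (array([400.9, 399.7,  24. ]), np.float64(5.0)) (array([398.7, 373.1,  23.6]), np.float64(9.8))
leaf near corners (array([433.8, 413.5,  37.6]), np.float64(5.5)) (array([420.2, 271.4,  33.2]), np.float64(6.5))
cover far corners scene [[612.1, 253.9, 4.0], [623.6, 401.0, 4.0]]
```

```bash
python3 - <<'E'
from h import *
B=np.array([522,333,0]);y=np.radians(-5);M=np.array([[np.cos(y),-np.sin(y),0],[np.sin(y),np.cos(y),0],[0,0,1]])
P=B+M@[-109.8,-40,48+163+60];print(P)
plan(P,[180,0,175])
E
```

```text
[409.13159244 302.72191263 271.        ]
shift [-2.621 -1.637  1.336] turn [-0.    -0.    -0.292]
```

```bash
python3 -m jog '-.44 -.273 .223 0 0 0 -.1;-.44 -.273 .223 0 0 0 -.1;-.44 -.273 .223 0 0 0 -.1;-.44 -.273 .223 0 0 0 -.1;-.44 -.273 .223 0 0 0 -.1' 30; python3 -m jog '-.42 -.27 .22 0 0 0 -.1;0 0 0 0 0 -.146 -.1;0 0 0 0 0 -.146 -.1;0 0 0 0 0 0 -.1;0 0 0 0 0 0 -.1'; python3 - <<'E'
from h import *
st();plan([409.1,302.7,271],[180,0,175])
s=shot("wrist","w1",None,1.5);print(s["extrinsics"])
print(proj(s,[[409,303,48],[402,384,26]]))
E
```

```text
time: 1.02
tool_pos: [381.4, 342.6, 292.8]
tcp_rot: [180.0, 0.0, 157.5]
ft_force: [1.1, 0.6, 0.8]
finger_gap: 47.0
grip_force: 0.0
time: 1.65
tool_pos: [409.1, 303.1, 271.3]
tcp_rot: [180.0, 0.0, 174.8]
ft_force: [-0.3, 0.2, -0.1]
finger_gap: 47.3
grip_force: 0.0
t1.65 [409.1 303.1 271.3] [180.    0.  174.8] F [-0.3  0.2 -0.1] gap 47.3 grip 0.0
shift [-0.001 -0.004  0.003] turn [ 0.     0.    -0.003]
[[ 8.97299063e-02  9.53162185e-01  2.88843199e-01  3.36831988e+02]
 [ 9.95965738e-01 -8.56141148e-02 -2.68788590e-02  3.09516981e+02]
 [-8.90857255e-04  2.90089767e-01 -9.56999025e-01  2.40656991e+02]
 [ 0.00000000e+00  0.00000000e+00  0.00000000e+00  1.00000000e+00]]
[[254.82204371 215.42289345]
 [350.26678174 190.27371992]]
```

View pics/w1.png

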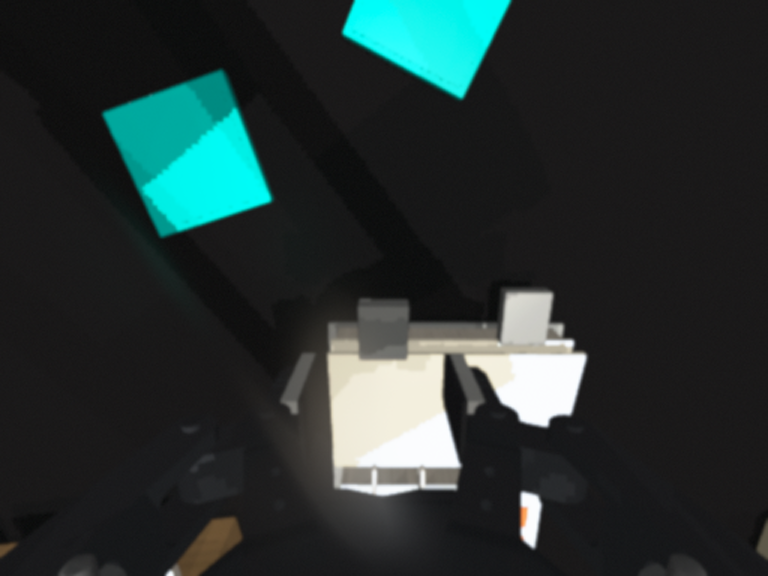

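The wrist view shows tab0 at (383,329), almost exactly where I predicted, and tab1 at (526,316). I'll descend and grip.

```bash
python3 -m jog '0 0 .3 0 0 0 -.1;0 0 .3 0 0 0 -.1;0 0 0 0 0 0 -.1;0 0 0 0 0 0 .6;0 0 0 0 0 0 .6' 25; python3 -m jog '0 0 0 0 0 0 .6;0 0 0 0 0 0 .6;0 0 0 0 0 0 .6';python3 - <<'E'
from h import *
st()
th=np.radians([11.5,25,40,55,70,85,100,115,130,145,160,175,182])
x=-112*np.cos(th)+2*np.sin(th);z=26+112*np.sin(th)+2*np.cos(th)
for a,b in zip(np.diff(x),np.diff(z)):print("%.3f 0 %.3f"%(-a/100,-b/100))
E
```

```text
time: 2.33
tool_pos: [409.6, 303.3, 212.7]
tcp_rot: [179.9, 0.1, 175.0]
ft_force: [-1.7, -0.2, 0.9]
finger_gap: 24.9
grip_force: 28.7
time: 2.7
tool_pos: [409.5, 303.2, 211.8]
tcp_rot: [179.9, 0.1, 175.0]
ft_force: [0.5, 1.2, 1.8]
finger_gap: 25.1
grip_force: 28.8
t2.70 [409.5 303.2 211.8] [1.799e+02 1.000e-01 1.750e+02] F [0.5 1.2 1.8] gap 25.1 grip 28.8
-0.087 0 -0.249
-0.161 0 -0.244
-0.219 0 -0.194
-0.262 0 -0.130
-0.287 0 -0.058
-0.292 0 0.018
-0.277 0 0.093
-0.244 0 0.161
-0.194 0 0.219
-0.130 0 0.262
-0.058 0 0.287
-0.001 0 0.137
```

```bash
python3 -m jog '-.087 0 -.249 0 0 0 .6;-.161 0 -.244 0 0 0 .6;-.219 0 -.194 0 0 0 .6;-.262 0 -.13 0 0 0 .6;-.287 0 -.058 0 0 0 .6' 25; python3 -m jog '0 0 0 0 0 0 .6'; python3 -m jog '-.292 0 .018 0 0 0 .6;-.277 0 .093 0 0 0 .6;-.244 0 .161 0 0 0 .6;-.194 0 .219 0 0 0 .6;-.130 0 .262 0 0 0 .6';python3 -m jog '-.058 0 .287 0 0 0 .6;0 0 .137 0 0 0 .6;0 0 0 0 0 0 .6'; python3 - <<'E'
from h import *
shot("top","b3",(105,145,185,235),6)
E
```

```text
time: 3.32
tool_pos: [510.8, 294.0, 299.8]
tcp_rot: [-180.0, -0.0, 175.0]
ft_force: [-2.3, -0.8, -1.0]
finger_gap: 25.2
grip_force: 24.6
time: 3.45
tool_pos: [511.7, 293.8, 299.8]
tcp_rot: [180.0, 0.1, 174.9]
ft_force: [-2.7, -2.3, 10.5]
finger_gap: 24.8
grip_force: 26.8
time: 4.08
tool_pos: [631.5, 282.4, 232.0]
tcp_rot: [179.8, 1.4, 174.9]
ft_force: [30.9, -13.5, 18.3]
finger_gap: 21.5
grip_force: 32.8
time: 4.45
tool_pos: [630.9, 282.7, 181.6]
tcp_rot: [180.0, 0.3, 175.0]
ft_force: [8.6, -8.8, 5.3]
finger_gap: 23.0
grip_force: 195.4
```

View pics/b3.png

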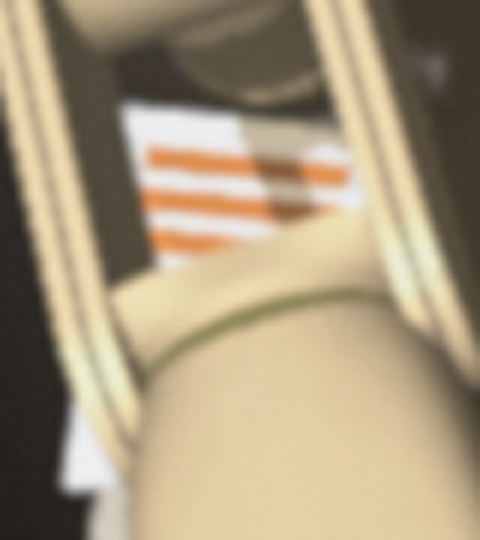

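Leaf0 appears to have gone over, with its striped underside now showing. I'll release and raise.

```bash
python3 -m jog '0 0 0 0 0 0 -.1;0 0 0 0 0 0 -.1;0 0 0 0 0 0 -.1;0 0 -.4 0 0 0 -.1;0 0 -.6 0 0 0 -.1' 25;python3 -m jog '.6 0 -.2 0 0 0 -.1;0 0 0 0 0 0 -.1;0 0 0 0 0 0 -.1'; python3 - <<'E'
from h import *
s=shot("wrist","w2",None,1.5)
B=np.array([522,333,0]);y=np.radians(-5);M=np.array([[np.cos(y),-np.sin(y),0],[np.sin(y),np.cos(y),0],[0,0,1]])
print(proj(s,[B+M@[112,-40,24],B+M@[94,-70,24],B+M@[94,70,24],B+M@[124,-27,24]])*1.5)
E
```

```text
time: 5.12
tool_pos: [627.8, 283.6, 278.5]
tcp_rot: [-179.8, -0.3, 175.0]
ft_force: [1.1, 1.0, 0.6]
finger_gap: 46.9
grip_force: 0.0
time: 5.5
tool_pos: [570.1, 289.2, 300.6]
tcp_rot: [-180.0, 0.0, 175.1]
ft_force: [-0.0, 0.8, 0.6]
finger_gap: 46.9
grip_force: 0.0
[[381.62935943 377.97540368]
 [337.28180365 353.99138432]
 [544.42744006 354.33489185]
 [400.23896437 393.44759541]]
```

View pics/w2.png

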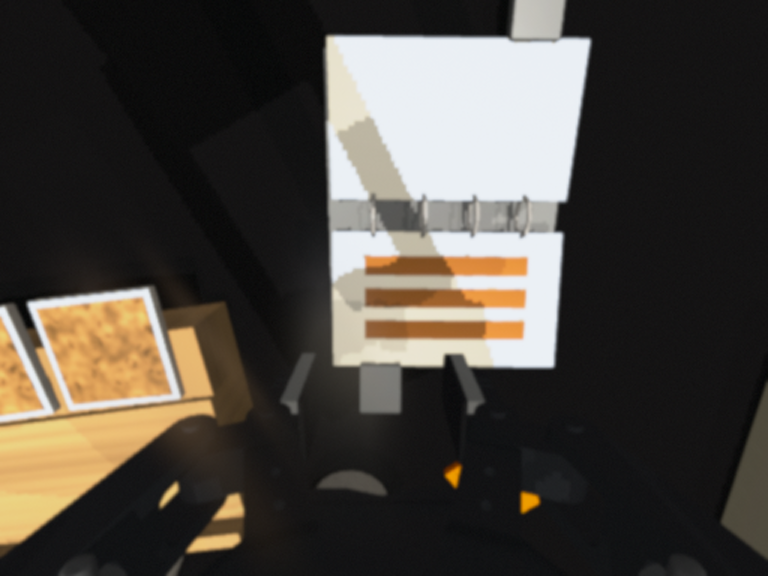

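Leaf0 is over, with its stripes up and tab at (381,388). It looks about 10° short of flat, so I'll press it down with shut fingers.

```bash
python3 -m jog '-.56 0 0 0 0 0 1;0 0 .3 0 0 0 1;0 0 .3 0 0 0 1;0 0 .2 0 0 0 1;0 0 0 0 0 0 1' 25; for i in 1; do python3 -m jog '0 0 .05 0 0 0 1;0 0 .05 0 0 0 1;0 0 0 0 0 0 1'; python3 -m jog '0 0 .04 0 0 0 1;0 0 0 0 0 0 1'; python3 -m jog '0 0 .03 0 0 0 1;0 0 0 0 0 0 1'; done
```

```text
time: 6.18
tool_pos: [625.5, 283.6, 217.7]
tcp_rot: [-179.9, -0.2, 175.0]
ft_force: [-0.0, 0.3, -0.3]
finger_gap: 0.2
grip_force: 0.0
time: 6.55
tool_pos: [626.1, 284.1, 211.1]
tcp_rot: [180.0, 0.0, 175.0]
ft_force: [-0.2, 0.2, -0.0]
finger_gap: -0.2
grip_force: 0.0
time: 6.8
tool_pos: [625.9, 284.0, 206.5]
tcp_rot: [-180.0, -0.0, 175.0]
ft_force: [-1.0, -0.6, 0.1]
finger_gap: -0.3
grip_force: 0.0
time: 7.05
tool_pos: [625.9, 284.0, 203.4]
tcp_rot: [-180.0, -0.0, 175.0]
ft_force: [0.3, -0.4, -0.0]
finger_gap: -0.1
grip_force: 0.0
```

```bash
python3 -m jog '0 0 .03 0 0 0 1;0 0 0 0 0 0 1'; python3 -m jog '0 0 .03 0 0 0 1;0 0 0 0 0 0 1';python3 -m jog '0 0 .03 0 0 0 1;0 0 0 0 0 0 1'
```

```text
time: 7.3
tool_pos: [626.3, 284.2, 202.2]
tcp_rot: [180.0, 0.0, 175.0]
ft_force: [-5.5, -2.5, 10.3]
finger_gap: 0.1
grip_force: 4.9
time: 7.55
tool_pos: [626.4, 284.4, 201.7]
tcp_rot: [180.0, 0.0, 175.0]
ft_force: [-13.7, -4.8, 26.7]
finger_gap: -0.3
grip_force: 13.0
time: 7.8
tool_pos: [626.5, 284.5, 201.2]
tcp_rot: [180.0, 0.1, 175.0]
ft_force: [-22.3, -8.2, 42.3]
finger_gap: 0.1
grip_force: 21.1
```

```bash
python3 -m jog '0 0 -.5 0 0 0 -.1;.4 .1 -.4 0 0 0 -.1;.45 .18 0 0 0 0 -.1;.45 .18 0 0 0 0 -.1;.45 .18 0 0 0 0 -.1' 25;python3 -m jog '.45 .16 0 0 0 0 -.1;0 0 0 0 0 0 -.1;0 0 0 0 0 0 -.1'; python3 - <<'E'
from h import *
s=shot("wrist","w3",None,1.5);plan([414,382.6,190],[180,0,175])
print(proj(s,[[414,383,26]])*1.5)
h=hsv(s);g=(h[...,1]<40)&(h[...,2]>60)
E
```

```text
time: 8.43
tool_pos: [455.9, 363.5, 285.0]
tcp_rot: [180.0, 0.0, 175.0]
ft_force: [-1.0, 1.0, 0.3]
finger_gap: 47.0
grip_force: 0.0
time: 8.8
tool_pos: [414.1, 382.9, 285.0]
tcp_rot: [180.0, 0.0, 175.1]
ft_force: [-0.6, 0.2, -0.4]
finger_gap: 47.1
grip_force: 0.0
shift [ 0.007 -0.001  0.95 ] turn [ 0.     0.001 -0.   ]
[[382.53308103 301.88388993]]
```

View pics/w3.png

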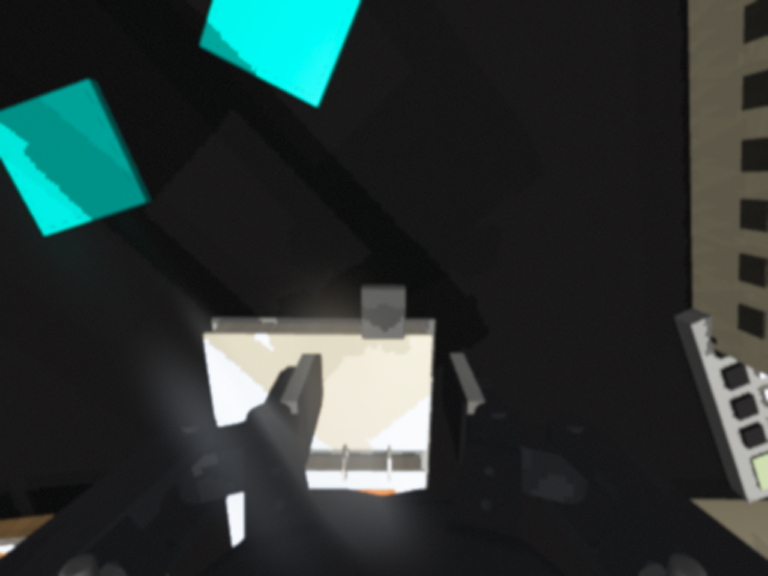

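```bash
python3 -m jog '0 0 .45 0 0 0 -.1;0 0 .49 0 0 0 -.1;0 0 0 0 0 0 -.1;0 0 0 0 0 0 .6;0 0 0 0 0 0 .6' 22; python3 -m jog '0 0 0 0 0 0 .6;0 0 0 0 0 0 .6;0 0 0 0 0 0 .6';python3 - <<'E'
from h import *
th=np.radians([2,15,30,45,60,75,90,105,120,135,150,165,176])
x=-112*np.cos(th)-2*np.sin(th);z=26+112*np.sin(th)-2*np.cos(th)
for a,b in zip(np.diff(x),np.diff(z)):print("%.3f 0 %.3f"%(-a/100,-b/100))
E
```

```text
time: 9.48
tool_pos: [415.2, 383.1, 193.2]
tcp_rot: [179.9, 0.2, 175.0]
ft_force: [-0.3, -2.7, -0.3]
finger_gap: 25.1
grip_force: 26.5
time: 9.85
tool_pos: [415.0, 383.1, 192.3]
tcp_rot: [179.9, 0.2, 175.0]
ft_force: [4.1, -2.7, -0.0]
finger_gap: 25.0
grip_force: 26.7
-0.033 0 -0.251
-0.107 0 -0.272
-0.174 0 -0.235
-0.229 0 -0.182
-0.268 0 -0.117
-0.289 0 -0.043
-0.291 0 0.033
-0.272 0 0.107
-0.235 0 0.174
-0.182 0 0.229
-0.117 0 0.268
-0.039 0 0.211
```

```bash
python3 -m jog '-.033 0 -.251 0 0 0 .6;-.107 0 -.272 0 0 0 .6;-.174 0 -.235 0 0 0 .6;-.229 0 -.182 0 0 0 .6;-.268 0 -.117 0 0 0 .6' 22; python3 -m jog '-.289 0 -.043 0 0 0 .6;-.291 0 .033 0 0 0 .6;-.272 0 .107 0 0 0 .6;-.235 0 .174 0 0 0 .6;-.182 0 .229 0 0 0 .6';python3 -m jog '-.117 0 .268 0 0 0 .6;-.03 0 .2 0 0 0 .6;0 0 0 0 0 0 .6';python3 -m jog '0 0 0 0 0 0 -.1;0 0 0 0 0 0 -.1;0 0 0 0 0 0 -.1;0 0 -.3 0 0 0 -.1;0 0 -.3 0 0 0 1' 22;python3 -m jog '0 0 0 0 0 0 1;0 0 0 0 0 0 1'
python3 - <<'E'
from h import *
plan([522+107.6+3.5,333-9.4+39.8,210],[180,0,175])
E
```

```text
time: 10.48
tool_pos: [494.7, 375.8, 298.0]
tcp_rot: [-180.0, -0.0, 175.1]
ft_force: [-1.5, -2.0, -4.8]
finger_gap: 25.5
grip_force: 22.9
time: 11.1
tool_pos: [625.0, 363.6, 251.0]
tcp_rot: [179.9, 0.6, 174.9]
ft_force: [7.5, -9.1, 9.5]
finger_gap: 25.2
grip_force: 29.4
time: 11.48
tool_pos: [640.2, 362.0, 202.6]
tcp_rot: [179.9, 0.6, 174.9]
ft_force: [16.2, -7.7, 5.2]
finger_gap: 25.4
grip_force: 48.6
time: 12.1
tool_pos: [635.0, 363.8, 259.4]
tcp_rot: [-180.0, -0.1, 175.1]
ft_force: [0.2, 0.5, 1.6]
finger_gap: 30.0
grip_force: 0.0
time: 12.35
tool_pos: [635.2, 363.7, 258.8]
tcp_rot: [-180.0, -0.1, 175.0]
ft_force: [-0.4, -0.4, -1.0]
finger_gap: -0.1
grip_force: 0.0
shift [ 0.021 -0.004  0.488] turn [-0.    -0.001  0.001]
```

```bash
python3 -m jog '0 0 .25 0 0 0 1;0 0 .2 0 0 0 1;0 0 0 0 0 0 1'; python3 -m jog '0 0 .05 0 0 0 1;0 0 0 0 0 0 1';python3 -m jog '0 0 .05 0 0 0 1;0 0 0 0 0 0 1';python3 -m jog '0 0 .04 0 0 0 1;0 0 0 0 0 0 1'
```

```text
time: 12.72
tool_pos: [634.1, 362.8, 210.0]
tcp_rot: [-179.8, -0.4, 175.0]
ft_force: [-0.4, 0.0, -0.6]
finger_gap: 0.0
grip_force: 0.0
time: 12.98
tool_pos: [635.9, 363.6, 210.0]
tcp_rot: [180.0, 0.0, 175.0]
ft_force: [-0.2, -0.1, 0.3]
finger_gap: 0.3
grip_force: 0.0
time: 13.22
tool_pos: [636.4, 363.8, 206.4]
tcp_rot: [179.9, 0.1, 175.0]
ft_force: [-0.8, -1.2, 4.5]
finger_gap: 0.5
grip_force: 2.5
time: 13.48
tool_pos: [636.5, 364.0, 205.7]
tcp_rot: [179.9, 0.1, 175.0]
ft_force: [-10.8, -6.1, 25.9]
finger_gap: 0.4
grip_force: 12.5
```

```bash
python3 -m jog '0 0 -.5 0 0 0 1;0 0 -.5 0 0 0 1;0 0 0 0 0 0 -.5' 22; python3 - <<'E'
from h import *
s=shot("top"); st(); plan([480,-318,300],[180,0,179])
h=hsv(s);H,S,V=[h[...,i] for i in range(3)]
m=(H<16)&(S>120)&(V>90);m[:,:335]=0;m[:,395:]=0;m[:145]=0;m[228:]=0
k=np.argwhere(m);print(len(k))
for r in range(185,230,5):
    c=k[k[:,0]==r][:,1]
    if len(c):print(r,c.min(),c.max(),onz(s,[c.mean(),r],56)[0].round(1))
b=(S<25)&(V>200);b[:,:345]=0;b[:,395:]=0;b[:155]=0;b[200:]=0
print([(a,np.round(onz(s,r[0],6),1),r) for a,r in blobs(b,40)])
E
```

```text
time: 13.85
tool_pos: [637.6, 364.4, 308.6]
tcp_rot: [179.7, 0.6, 175.0]
ft_force: [-0.3, 0.1, -0.8]
finger_gap: 17.3
grip_force: 0.0
t13.90 [636.8 364.1 305. ] [179.8   0.4 175. ] F [ 0.3 -0.4 -1. ] gap 24.4 grip 0.0
shift [ 0.97  -6.931  0.019] turn [ 0.003  0.006 -0.066]
211
190 366 370 [ 539.9 -322.1   56. ]
195 365 370 [ 525.3 -318.9   56. ]
200 365 370 [ 510.7 -318.6   56. ]
205 365 370 [ 496.2 -318.2   56. ]
210 365 370 [ 481.8 -317.9   56. ]
215 365 370 [ 467.3 -319.    56. ]
220 365 370 [ 453.  -318.6   56. ]
225 363 371 [ 438.6 -316.9   56. ]
[(361.0, array([[ 598.8, -326. ,    6. ]]), ((365.0, 173.0), (22.0, 18.0), 90.0))]
```

```bash
python3 -m jog '.08 -.57 0 0 0 0 -.5;.08 -.57 0 0 0 0 -.5;.08 -.57 0 0 0 0 -.5;.08 -.57 0 0 0 0 -.5;.08 -.57 0 0 0 0 -.5' 22;python3 -m jog '.08 -.57 0 0 0 0 -.5;.08 -.57 0 0 0 0 -.5;.08 -.57 0 0 0 0 -.5;.08 -.57 0 0 0 0 -.5;.08 -.57 0 0 0 0 -.5';python3 -m jog '.08 -.6 0 0 0 0 -.5;.09 -.6 0 0 0 -.066 -.5;0 0 0 0 0 0 -.5;0 0 0 0 0 0 -.5';python3 - <<'E'
from h import *
st();s=shot("wrist","w4",None,1.5)
print(proj(s,[[498,-318,56],[597,-318,7]])*1.5)
E
```

```text
time: 14.52
tool_pos: [569.9, 81.4, 299.2]
tcp_rot: [-180.0, -0.1, 175.0]
ft_force: [0.5, -0.6, -0.4]
finger_gap: 64.2
grip_force: 0.0
time: 15.15
tool_pos: [505.3, -198.9, 299.4]
tcp_rot: [180.0, -0.1, 175.0]
ft_force: [0.3, -0.0, 0.4]
finger_gap: 64.1
grip_force: 0.0
time: 15.65
tool_pos: [478.6, -315.3, 299.3]
tcp_rot: [179.9, -0.1, 178.9]
ft_force: [-0.1, 0.6, 0.6]
finger_gap: 63.7
grip_force: 0.0
t15.65 [ 478.6 -315.3  299.3] [ 1.799e+02 -1.000e-01  1.789e+02] F [-0.1  0.6  0.6] gap 63.7 grip 0.0
[[377.80990256 343.24129132]
 [381.23937208 436.70614297]]
```

View pics/w4.png

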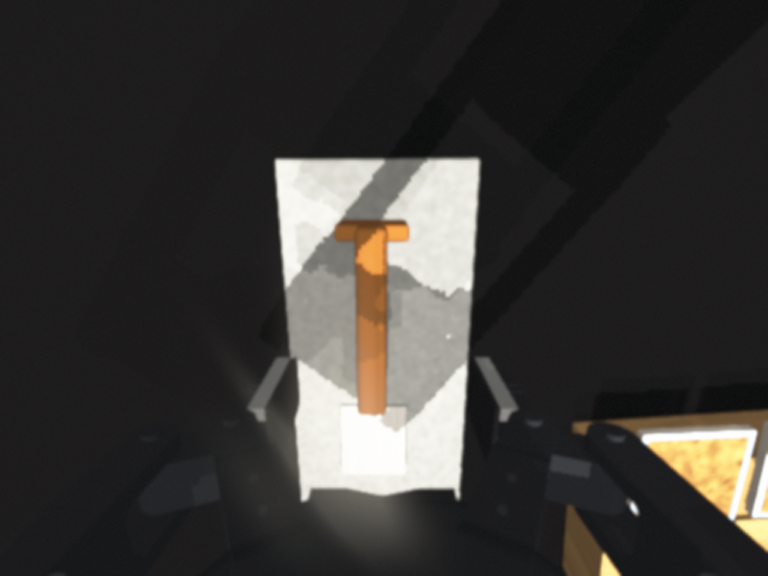

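```bash
python3 - <<'E'
from h import *
s=shot("wrist")
print(onz(s,np.array([[371,226],[371.5,412]])/1.5,56).round(1).tolist(), onz(s,np.array([[373.5,440],[373.5,474],[406,474],[341,474]])/1.5,7).round(1).tolist())
print("mat",onz(s,np.array([[276,158],[480,158],[303,500],[460,500]])/1.5,4).round(1).tolist())
E
```

```text
[[431.1, -319.6, 56.0], [544.1, -322.2, 56.0]] [[600.5, -323.3, 7.0], [632.2, -324.0, 7.0], [632.6, -298.2, 7.0], [631.7, -349.9, 7.0]]
mat [[393.6, -379.8, 4.0], [395.9, -251.3, 4.0], [659.5, -382.8, 4.0], [661.8, -253.6, 4.0]]
```

```bash
python3 -m jog '-.22 -.055 .3 0 0 0 -.5;0 0 .35 0 0 0 -.5;0 0 .33 0 0 0 -.5;0 0 0 0 0 0 -.5' 80; python3 - <<'E'
from h import *
st();plan([500.5,-321.2,201],[180,0,178.8])
E
```

```text
time: 16.25
tool_pos: [500.1, -318.8, 199.2]
tcp_rot: [179.8, -0.3, 179.1]
ft_force: [-0.9, 0.1, -0.4]
finger_gap: 64.2
grip_force: 0.0
t16.25 [ 500.1 -318.8  199.2] [179.8  -0.3 179.1] F [-0.9  0.1 -0.4] gap 64.2 grip 0.0
shift [-0.004 -0.024 -0.018] turn [ 0.004 -0.005  0.005]
```

```bash
python3 -m jog '0 -.022 -.01 0 0 0 -.5;0 0 0 0 0 0 1;0 0 0 0 0 0 1;0 0 0 0 0 0 1;0 0 0 0 0 0 1' 80;python3 -m jog '0 0 -.3 0 0 0 1;0 0 -.5 0 0 0 1;0 0 0 0 0 0 1;0 0 0 0 0 0 1' 80; python3 - <<'E'
from h import *
st();s=shot("wrist","w5",None,1.5)
p,r=pose(); 
o=p+np.array([0,0,-155-42]); print(o)
E
```

```text
time: 16.88
tool_pos: [501.4, -323.9, 205.0]
tcp_rot: [-179.9, 0.1, 179.0]
ft_force: [-0.8, 0.6, 5.8]
finger_gap: 16.5
grip_force: 79.1
time: 17.38
tool_pos: [500.8, -323.4, 283.3]
tcp_rot: [180.0, -0.0, 179.0]
ft_force: [-0.6, 0.6, -1.4]
finger_gap: 16.6
grip_force: 78.3
t17.38 [ 500.8 -323.4  283.3] [180.  -0. 179.] F [-0.6  0.6 -1.4] gap 16.6 grip 78.3
[ 500.43609182 -323.18899331   85.22804359]
```

View pics/w5.png

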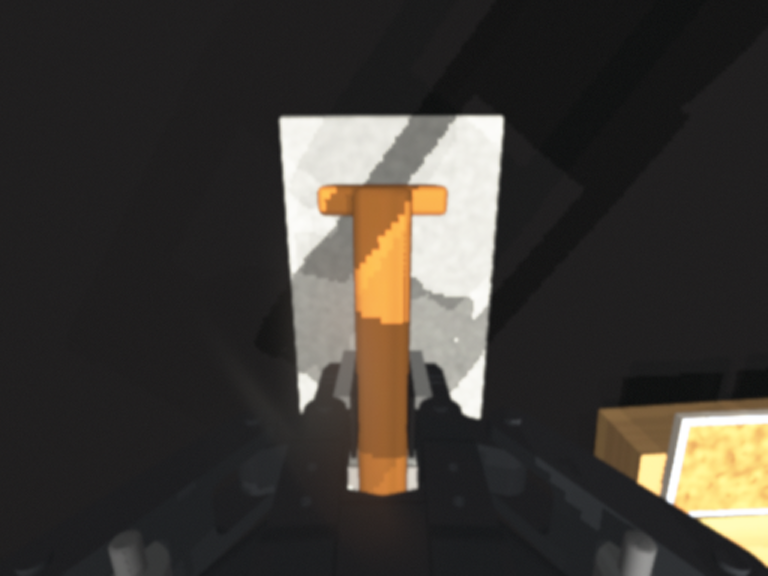

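The spatula is held along the handle. I'll touch the mat to calibrate its underside height.

```bash
python3 -m jog '0 0 .37 0 0 0 1;0 0 .38 0 0 0 1;0 0 0 0 0 0 1;0 0 0 0 0 0 1' 80|grep -E 'pos|ft_'; for i in 1; do python3 -m jog '0 0 .02 0 0 0 1;0 0 0 0 0 0 1'|grep -E 'pos|ft_';python3 -m jog '0 0 .02 0 0 0 1;0 0 0 0 0 0 1'|grep -E 'pos|ft_';python3 -m jog '0 0 .01 0 0 0 1;0 0 0 0 0 0 1'|grep -E 'pos|ft_'; done
```

```text
tool_pos: [500.4, -323.1, 207.2]
ft_force: [0.2, 0.7, -0.8]
tool_pos: [501.0, -323.5, 206.7]
ft_force: [0.1, -1.3, -1.9]
tool_pos: [500.9, -323.5, 204.6]
ft_force: [0.9, -0.2, -1.7]
tool_pos: [501.0, -323.5, 203.6]
ft_force: [-0.1, -0.7, -0.7]
```

```bash
python3 -m jog '0 0 .01 0 0 0 1;0 0 0 0 0 0 1'|grep -E 'pos|ft_';python3 -m jog '0 0 .01 0 0 0 1;0 0 0 0 0 0 1'|grep -E 'pos|ft_';python3 -m jog '0 0 .01 0 0 0 1;0 0 0 0 0 0 1'|grep -E 'pos|ft_'; python3 -c "
from h import *
print(sense()['wrist_torque'])"
```

```text
tool_pos: [501.1, -323.6, 202.8]
ft_force: [-0.4, 0.8, -0.5]
tool_pos: [501.2, -323.7, 202.4]
ft_force: [0.0, 0.6, 4.5]
tool_pos: [501.2, -323.7, 202.3]
ft_force: [-5.7, 4.3, 15.0]
[ 0.81628686  1.09320172 -0.00341504]
```

```bash
cat >> h.py <<'E'
RO=np.array([650,5,0.]);RY=3.1
def rk(nose,y,under):
    a=np.radians(RY);u=np.array([np.cos(a),np.sin(a),0]);v=np.array([-np.sin(a),np.cos(a),0])
    return RO+(nose-131)*u+y*v+[0,0,under+198.6]
def where():
    p,r=pose();a=np.radians(RY);d=p-RO
    print("nose %.1f y %.1f under %.1f"%(d[0]*np.cos(a)+d[1]*np.sin(a)+131,-d[0]*np.sin(a)+d[1]*np.cos(a),d[2]-198.6),"yaw %.1f"%sense()["tcp_rot"][2],"F",np.round(sense()["ft_force"],1))
E
python3 -m jog '0 0 -.4 0 0 0 1;0 0 -.5 0 0 0 1;0 0 -.4 0 0 0 1;0 0 0 0 0 -.068 1;0 0 0 0 0 0 1' 80|grep -E 'pos|ft_|rot|gap'; python3 - <<'E'
from h import *
plan(rk(-115,-123.4,131),[180,0,183.1])
E
```

```text
tool_pos: [501.0, -323.5, 330.8]
tcp_rot: [-180.0, 0.0, -177.0]
ft_force: [0.0, 0.2, -1.8]
finger_gap: 16.2
shift [0.796 1.965 0.012] turn [-0.     0.    -0.001]
```

```bash
python3 -m jog '.2 .49 0 0 0 0 1;.2 .49 0 0 0 0 1;.2 .49 0 0 0 0 1;.196 .495 0 0 0 0 1;0 0 0 0 0 0 1' 80|grep ft_;python3 -m jog '0 0 .4 0 0 0 1;0 0 .45 0 0 0 1;0 0 0 0 0 0 1;0 0 0 0 0 0 1'|grep ft_; python3 - <<'E'
from h import *
where();s=shot("wrist","w6",None,1.5);q=shot("scene","s6",(160,180,350,300),4)
E
```

```text
ft_force: [0.5, -0.4, -0.9]
ft_force: [0.7, 0.4, -0.8]
nose -114.5 y -124.0 under 48.1 yaw -177.0 F [ 0.7  0.4 -0.8]
```

View pics/s6.png

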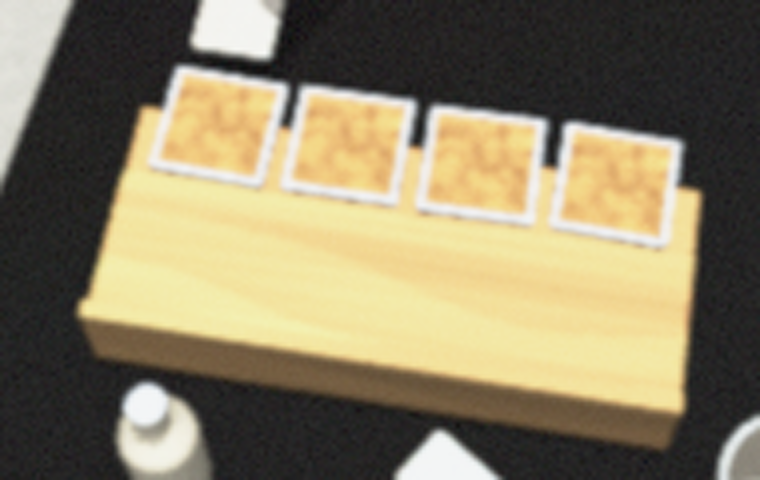

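The blade is just short of tile3: nose corners at (192,48) and (272,58), tile near edge from (178,68) to (288,84). I'll check both in the rack frame.

```bash
python3 - <<'E'
from h import *
q=shot("scene")
a=np.radians(RY);u=np.array([np.cos(a),np.sin(a),0]);v=np.array([-np.sin(a),np.cos(a),0])
def f(uv,z):
    P=onz(q,np.array(uv)/4+[160,180],z)-RO; print(np.c_[P@u,P@v].round(1).tolist())
f([(192,48),(272,58)],51)
f([(178,68),(288,84),(268,185),(150,165)],57)
f([(300,88),(415,100),(398,204),(283,190)],57)
f([(432,105),(548,120),(533,223),(417,211)],57)
f([(567,124),(682,140),(668,246),(552,230)],57)
f([(80,312),(683,412)],69)
f([(145,105),(702,190)],50)
E
```

```text
[[-111.7, -146.3], [-113.2, -95.1]]
[[-93.0, -150.3], [-93.5, -80.4], [-23.7, -78.5], [-24.7, -151.6]]
[[-92.0, -72.6], [-95.8, -0.9], [-24.6, 0.7], [-22.0, -68.9]]
[[-94.2, 10.0], [-96.0, 81.8], [-26.1, 81.9], [-22.1, 12.6]]
[[-95.2, 93.6], [-96.3, 164.1], [-24.9, 162.4], [-23.5, 93.6]]
[[78.4, -166.0], [78.8, 179.2]]
[[-67.6, -166.1], [-68.2, 179.8]]
```

```bash
python3 -m jog '0 .03 .04 0 0 0 1;0 0 0 0 0 0 1;-.12 0 0 0 0 0 1;-.12 0 0 0 0 0 1;-.135 0 0 0 0 0 1' 80|grep ft_;python3 -m jog '0 0 0 0 0 0 1;0 0 0 0 0 0 1'|grep ft_; python3 - <<'E'
from h import *
where()
th=np.radians([0,10,20,30,40,50,60,70,80,90,100,110,120])
x=-26-51*np.cos(th);z=50+51*np.sin(th)
for a,b in zip(np.diff(x),np.diff(z)):print("%.3f 0 %.3f"%(-a/100,-b/100))
E
```

```text
ft_force: [-0.3, 0.1, -1.9]
ft_force: [-0.6, -0.2, -1.3]
nose -77.5 y -120.4 under 42.8 yaw -176.9 F [-0.6 -0.2 -1.3]
-0.008 0 -0.089
-0.023 0 -0.086
-0.038 0 -0.081
-0.051 0 -0.073
-0.063 0 -0.063
-0.073 0 -0.051
-0.081 0 -0.038
-0.086 0 -0.023
-0.089 0 -0.008
-0.089 0 0.008
-0.086 0 0.023
-0.081 0 0.038
```

```bash
python3 -m jog '0 0 -.045 0 0 0 1;-.008 0 -.089 0 0 0 1;-.023 0 -.086 0 0 0 1;-.038 0 -.081 0 0 0 1;-.051 0 -.073 0 0 0 1' 80|grep ft_;python3 -m jog '-.063 0 -.063 0 0 0 1;-.073 0 -.051 0 0 0 1;0 0 0 0 0 0 1;0 0 0 0 0 0 1'|grep ft_; python3 - <<'E'
from h import *
where();q=shot("scene","s7",(160,170,350,300),4)
E
```

```text
ft_force: [-0.1, -0.5, -2.0]
ft_force: [0.2, -0.5, -0.6]
nose -52.0 y -120.4 under 91.4 yaw -176.9 F [ 0.2 -0.5 -0.6]
```

View pics/s7.png

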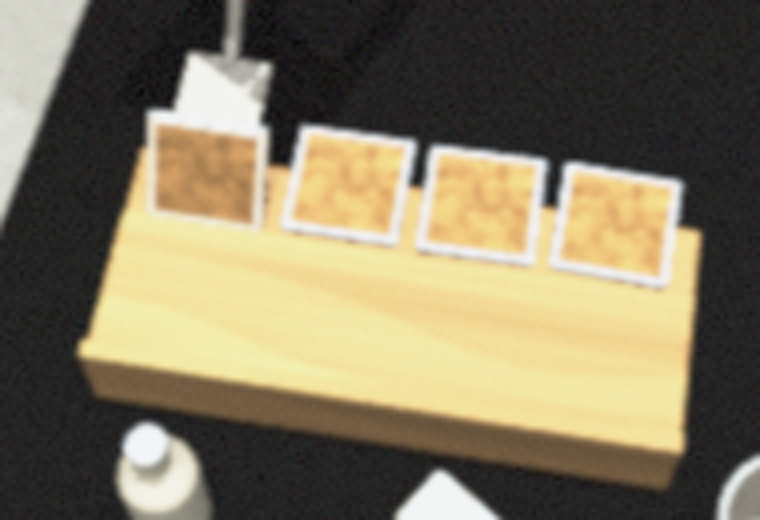

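Tile3 at (205,170) is tipping up as planned, with its far edge at the step. I'll carry on over.

```bash
python3 -m jog '-.081 0 -.038 0 0 0 1;-.086 0 -.023 0 0 0 1;-.089 0 -.008 0 0 0 1;-.06 0 0 0 0 0 1;-.06 0 0 0 0 0 1' 80|grep ft_;python3 -m jog '-.06 0 .005 0 0 0 1;-.06 0 .01 0 0 0 1;0 0 0 0 0 0 1;0 0 0 0 0 0 1'|grep ft_; python3 - <<'E'
from h import *
where();q=shot("scene","s8",(160,170,350,300),4)
E
```

```text
ft_force: [0.2, -0.6, -2.1]
ft_force: [-0.3, 0.9, -1.0]
nose -2.4 y -120.5 under 97.1 yaw -176.9 F [-0.3  0.9 -1. ]
```

View pics/s8.png

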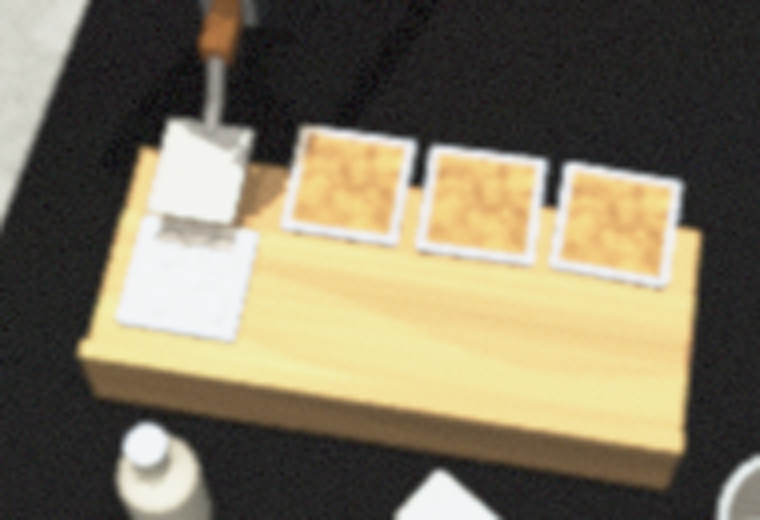

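Tile3 lies palette face up at (187,278). I'll push it in with the nose, then set up at tile2.

```bash
python3 -m jog '.24 0 0 0 0 0 1;.236 0 0 0 0 0 1;0 0 .2 0 0 0 1;0 0 .19 0 0 0 1;0 0 0 0 0 0 1' 80|grep ft_; python3 -c "
from h import *
where()"; python3 -m jog '-.1 0 0 0 0 0 1;-.08 0 0 0 0 0 1;-.08 0 0 0 0 0 1;-.06 0 0 0 0 0 1;-.05 0 0 0 0 0 1' 80|grep ft_;python3 -m jog '0 0 0 0 0 0 1;0 0 0 0 0 0 1'|grep ft_;python3 -c "
from h import *
where()"; python3 -m jog '.4 0 0 0 0 0 1;.6 0 0 0 0 0 1;0 .4 0 0 0 0 1;0 .42 .15 0 0 0 1;0 0 0 0 0 0 1' 80|grep ft_;python3 -m jog '0 0 0 0 0 0 1'|grep ft_; python3 - <<'E'
from h import *
where();q=shot("scene","s9",(160,170,350,300),4)
E
```

```text
ft_force: [0.5, 0.6, -0.9]
nose -50.9 y -120.2 under 56.8 yaw -177.0 F [ 0.5  0.6 -0.9]
ft_force: [-0.4, 0.2, -0.2]
ft_force: [0.0, -0.4, -0.6]
nose -13.0 y -120.5 under 58.1 yaw -176.9 F [ 0.  -0.4 -0.6]
ft_force: [-0.7, 0.3, -1.6]
ft_force: [-1.0, 0.2, -2.0]
nose -112.7 y -38.6 under 43.6 yaw -176.9 F [-1.   0.2 -2. ]
```

View pics/s9.png

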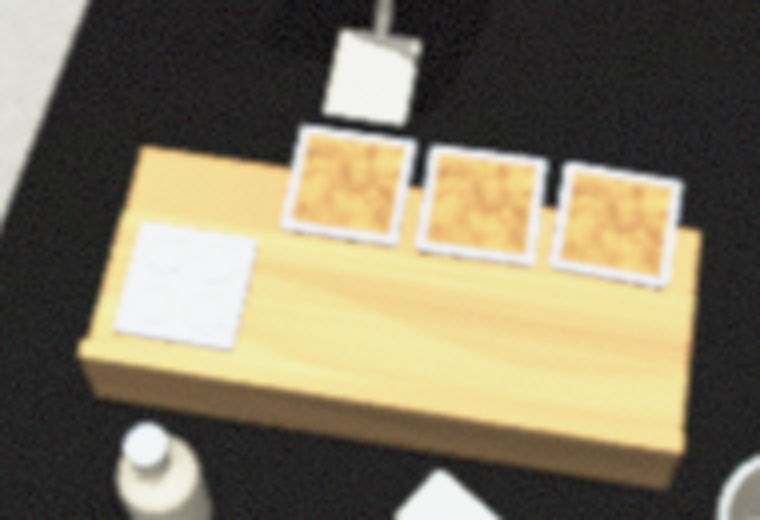

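That is the last picture I may view. Tile3 sits at (185,285), so from here I'll measure by mask.

```bash
cat >> h.py <<'E'
def tiles():
    a=np.radians(RY);u=np.array([np.cos(a),np.sin(a),0]);v=np.array([-np.sin(a),np.cos(a),0])
    for n in("scene","top"):
        s=shot(n);h=hsv(s);g=(h[...,1]<45)&(h[...,2]>150)
        poly=RO+np.array([[x*u+y*v+np.array([0,0,62]) for x,y in((-40,-175),(-40,175),(64,175),(64,-175))]])[0]
        k=np.zeros(g.shape,np.uint8);cv2.fillPoly(k,[proj(s,poly).astype(int)],1)
        for ar,r in blobs(g&(k>0),100):
            P=onz(s,np.vstack([cv2.boxPoints(r),r[0]]),62)-RO;x=P@u;y=P@v
            print(n,"area",ar,"x %.0f..%.0f y %.0f..%.0f c %.0f %.0f"%(x[:4].min(),x[:4].max(),y[:4].min(),y[:4].max(),x[4],y[4]))
E
python3 - <<'E'
from h import *
tiles()
E
```

```text
scene area 823.5 x -17..63 y -158..-82 c 24 -119
top area 535.5 x -15..57 y -161..-84 c 21 -122
```

Tile3 is fully on the shelf, x about -14 to 56. I'll do the same with tile2.

```bash
python3 -m jog '-.12 0 .005 0 0 0 1;-.12 0 0 0 0 0 1;-.117 0 0 0 0 0 1;0 0 0 0 0 0 1;0 0 0 0 0 0 1' 80|grep ft_; python3 -c "
from h import *
where()"; python3 -m jog '0 0 -.045 0 0 0 1;-.008 0 -.089 0 0 0 1;-.023 0 -.086 0 0 0 1;-.038 0 -.081 0 0 0 1;-.051 0 -.073 0 0 0 1' 80|grep ft_;python3 -m jog '-.063 0 -.063 0 0 0 1;-.073 0 -.051 0 0 0 1;0 0 0 0 0 0 1;0 0 0 0 0 0 1'|grep ft_; python3 -m jog '-.081 0 -.038 0 0 0 1;-.086 0 -.023 0 0 0 1;-.089 0 -.008 0 0 0 1;-.06 0 0 0 0 0 1;-.06 0 0 0 0 0 1' 80|grep ft_;python3 -m jog '-.06 0 .005 0 0 0 1;-.06 0 .01 0 0 0 1;0 0 0 0 0 0 1;0 0 0 0 0 0 1'|grep ft_; python3 -m jog '.24 0 0 0 0 0 1;.236 0 0 0 0 0 1;0 0 0 0 0 0 1;0 0 0 0 0 0 1' 80|grep ft_; python3 - <<'E'
from h import *
where();tiles()
E
```

```text
ft_force: [-0.1, 0.3, -0.7]
nose -77.3 y -38.5 under 42.5 yaw -176.9 F [-0.1  0.3 -0.7]
ft_force: [-0.8, -0.2, -1.4]
ft_force: [-0.6, -0.6, -1.3]
ft_force: [-0.6, -0.4, -0.6]
ft_force: [-0.4, -0.5, -1.4]
ft_force: [-0.4, -0.0, -1.8]
nose -49.1 y -38.6 under 97.4 yaw -177.0 F [-0.4 -0.  -1.8]
scene area 821.5 x -17..63 y -158..-82 c 24 -119
scene area 824.0 x -20..54 y -76..0 c 18 -37
top area 539.0 x -21..51 y -75..-4 c 15 -40
top area 535.5 x -15..57 y -161..-84 c 21 -122
```

```bash
python3 -m jog '0 0 .2 0 0 0 1;0 0 .19 0 0 0 1;0 0 0 0 0 0 1' 80|grep ft_; python3 -m jog '-.11 0 0 0 0 0 1;-.09 0 0 0 0 0 1;-.07 0 0 0 0 0 1;-.06 0 0 0 0 0 1;-.05 0 0 0 0 0 1' 80|grep ft_;python3 -m jog '0 0 0 0 0 0 1;0 0 0 0 0 0 1'|grep ft_;python3 -c "
from h import *
where()"; python3 -m jog '.4 0 0 0 0 0 1;.6 0 0 0 0 0 1;0 .4 0 0 0 0 1;0 .41 .15 0 0 0 1;0 0 0 0 0 0 1' 80|grep ft_;python3 -m jog '0 0 0 0 0 0 1'|grep ft_; python3 - <<'E'
from h import *
where();tiles()
E
```

```text
ft_force: [0.7, -0.2, -1.1]
ft_force: [-1.1, 0.1, -0.8]
ft_force: [0.7, 0.6, -1.0]
nose -11.7 y -38.5 under 57.8 yaw -176.9 F [ 0.7  0.6 -1. ]
ft_force: [0.2, -0.6, -1.2]
ft_force: [0.2, 0.1, -2.1]
nose -111.4 y 42.5 under 43.2 yaw -176.9 F [ 0.2  0.1 -2.1]
scene area 822.5 x -17..63 y -158..-82 c 24 -119
scene area 839.0 x -13..62 y -75..-1 c 26 -37
top area 532.5 x -14..61 y -76..-3 c 23 -39
top area 536.5 x -15..57 y -161..-84 c 21 -122
```

Tile2 is done. Next, tile1.

```bash
python3 -m jog '-.12 0 0 0 0 0 1;-.12 0 0 0 0 0 1;-.1 0 0 0 0 0 1;0 0 0 0 0 0 1;0 0 0 0 0 0 1' 80|grep ft_; python3 -c "
from h import *
where()"; python3 -m jog '0 0 -.045 0 0 0 1;-.008 0 -.089 0 0 0 1;-.023 0 -.086 0 0 0 1;-.038 0 -.081 0 0 0 1;-.051 0 -.073 0 0 0 1' 80|grep ft_;python3 -m jog '-.063 0 -.063 0 0 0 1;-.073 0 -.051 0 0 0 1;0 0 0 0 0 0 1;0 0 0 0 0 0 1'|grep ft_; python3 -m jog '-.081 0 -.038 0 0 0 1;-.086 0 -.023 0 0 0 1;-.089 0 -.008 0 0 0 1;-.06 0 0 0 0 0 1;-.06 0 0 0 0 0 1' 80|grep ft_;python3 -m jog '-.06 0 .005 0 0 0 1;-.06 0 .01 0 0 0 1;0 0 0 0 0 0 1;0 0 0 0 0 0 1'|grep ft_; python3 -m jog '.24 0 0 0 0 0 1;.236 0 0 0 0 0 1;0 0 0 0 0 0 1;0 0 0 0 0 0 1' 80|grep ft_; python3 - <<'E'
from h import *
where();tiles()
E
```

```text
ft_force: [-0.4, -0.1, -2.6]
nose -77.7 y 42.5 under 42.7 yaw -176.9 F [-0.4 -0.1 -2.6]
ft_force: [0.6, 0.4, -2.0]
ft_force: [-1.1, 0.3, -0.7]
ft_force: [0.2, -0.3, -1.4]
ft_force: [0.2, 0.1, -1.1]
ft_force: [0.5, 0.0, -0.6]
nose -49.4 y 42.5 under 97.6 yaw -177.0 F [ 0.5  0.  -0.6]
scene area 818.0 x -13..60 y -160..-79 c 24 -119
scene area 834.0 x -12..61 y -76..0 c 26 -37
scene area 835.0 x -18..54 y 9..82 c 19 46
top area 534.0 x -22..53 y 6..79 c 15 43
top area 536.5 x -14..61 y -76..-3 c 23 -39
top area 536.5 x -15..57 y -161..-84 c 21 -122
```

```bash
python3 -m jog '0 0 .2 0 0 0 1;0 0 .19 0 0 0 1;0 0 0 0 0 0 1' 80|grep ft_; python3 -m jog '-.11 0 0 0 0 0 1;-.09 0 0 0 0 0 1;-.07 0 0 0 0 0 1;-.05 0 0 0 0 0 1;-.05 0 0 0 0 0 1' 80|grep ft_;python3 -m jog '0 0 0 0 0 0 1;0 0 0 0 0 0 1'|grep ft_;python3 -c "
from h import *
where()"; python3 -m jog '.4 0 0 0 0 0 1;.6 0 0 0 0 0 1;0 .4 0 0 0 0 1;0 .41 .15 0 0 0 1;0 0 0 0 0 0 1' 80|grep ft_;python3 -m jog '0 0 0 0 0 0 1'|grep ft_; python3 - <<'E'
from h import *
where();tiles()
E
```

```text
ft_force: [0.4, -0.3, -1.1]
ft_force: [-1.3, 0.4, -1.4]
ft_force: [0.5, -0.4, -1.3]
nose -13.0 y 42.5 under 58.1 yaw -176.9 F [ 0.5 -0.4 -1.3]
ft_force: [-0.2, -0.5, -2.1]
ft_force: [0.9, 0.3, -1.0]
nose -112.9 y 123.5 under 43.3 yaw -176.9 F [ 0.9  0.3 -1. ]
scene area 817.5 x -13..60 y -160..-79 c 24 -119
scene area 835.0 x -13..62 y -75..-1 c 26 -37
scene area 845.0 x -13..60 y 9..82 c 24 46
top area 534.0 x -16..59 y 6..79 c 21 42
top area 535.5 x -14..61 y -76..-3 c 23 -39
top area 536.5 x -15..57 y -161..-84 c 21 -122
```

```bash
python3 -m jog '-.12 0 0 0 0 0 1;-.12 0 0 0 0 0 1;-.112 0 0 0 0 0 1;0 0 0 0 0 0 1;0 0 0 0 0 0 1' 80|grep ft_; python3 -c "
from h import *
where()"; python3 -m jog '0 0 -.045 0 0 0 1;-.008 0 -.089 0 0 0 1;-.023 0 -.086 0 0 0 1;-.038 0 -.081 0 0 0 1;-.051 0 -.073 0 0 0 1' 80|grep ft_;python3 -m jog '-.063 0 -.063 0 0 0 1;-.073 0 -.051 0 0 0 1;0 0 0 0 0 0 1;0 0 0 0 0 0 1'|grep ft_; python3 -m jog '-.081 0 -.038 0 0 0 1;-.086 0 -.023 0 0 0 1;-.089 0 -.008 0 0 0 1;-.06 0 0 0 0 0 1;-.06 0 0 0 0 0 1' 80|grep ft_;python3 -m jog '-.06 0 .005 0 0 0 1;-.06 0 .01 0 0 0 1;0 0 0 0 0 0 1;0 0 0 0 0 0 1'|grep ft_; python3 -m jog '.24 0 0 0 0 0 1;.236 0 0 0 0 0 1;0 0 0 0 0 0 1;0 0 0 0 0 0 1' 80|grep ft_; python3 - <<'E'
from h import *
where();tiles()
E
```

```text
ft_force: [-0.1, -0.6, -1.1]
nose -77.7 y 123.5 under 42.8 yaw -177.0 F [-0.1 -0.6 -1.1]
ft_force: [0.2, 0.2, -2.4]
ft_force: [-0.6, 1.1, -0.4]
ft_force: [0.1, 0.6, -1.6]
ft_force: [-0.1, -0.9, -0.6]
ft_force: [-0.1, 0.6, -2.0]
nose -49.6 y 123.5 under 97.8 yaw -176.9 F [-0.1  0.6 -2. ]
scene area 810.5 x -13..60 y -160..-79 c 24 -119
scene area 831.0 x -11..61 y -76..0 c 26 -37
scene area 840.0 x -13..60 y 9..82 c 24 46
scene area 844.0 x -20..52 y 89..165 c 17 126
top area 537.0 x -24..51 y 88..160 c 13 124
top area 536.5 x -16..59 y 6..79 c 21 42
top area 535.5 x -14..61 y -76..-3 c 23 -39
top area 537.5 x -15..57 y -161..-84 c 21 -122
```

```bash
python3 -m jog '0 0 .2 0 0 0 1;0 0 .19 0 0 0 1;0 0 0 0 0 0 1' 80|grep ft_; python3 -m jog '-.11 0 0 0 0 0 1;-.09 0 0 0 0 0 1;-.07 0 0 0 0 0 1;-.05 0 0 0 0 0 1;-.05 0 0 0 0 0 1' 80|grep ft_;python3 -m jog '0 0 0 0 0 0 1;0 0 0 0 0 0 1'|grep ft_;python3 -m jog '.4 0 0 0 0 0 1;.6 0 0 0 0 0 1;0 0 -.4 0 0 0 1;0 0 -.4 0 0 0 1;0 0 0 0 0 0 1' 80|grep ft_;python3 -m jog '0 0 0 0 0 0 1'|grep ft_; python3 - <<'E'
from h import *
where();tiles();plan([501,-323.5,300],[180,0,179])
E
```

```text
ft_force: [0.3, 1.0, -1.1]
ft_force: [-0.5, 0.0, -1.0]
ft_force: [0.1, -1.2, -1.7]
ft_force: [-0.1, 0.2, -0.4]
ft_force: [0.3, 0.2, -3.0]
nose -113.2 y 123.6 under 138.1 yaw -176.9 F [ 0.3  0.2 -3. ]
scene area 822.5 x -17..63 y -158..-82 c 24 -119
scene area 840.0 x -13..61 y -76..0 c 25 -37
scene area 849.0 x -14..60 y 9..82 c 24 46
scene area 867.0 x -14..61 y 90..164 c 24 126
top area 535.0 x -15..60 y 88..160 c 22 124
top area 536.0 x -16..59 y 6..79 c 21 42
top area 535.5 x -14..61 y -76..-3 c 23 -39
top area 537.5 x -15..57 y -161..-84 c 21 -122
shift [-0.784 -4.434  0.355] turn [-0.    -0.002  0.068]
```

All four tiles are flipped and fully on the shelf. Now I'll return the spatula to the mat.

```bash
python3 -m jog '-.098 -.554 0 0 0 0 1;-.098 -.554 0 0 0 0 1;-.098 -.554 0 0 0 0 1;-.098 -.554 0 0 0 0 1;-.098 -.554 0 0 0 0 1' 80|grep ft_; python3 -m jog '-.098 -.554 0 0 0 0 1;-.098 -.554 0 0 0 0 1;-.098 -.554 0 0 0 0 1;0 0 .35 0 0 .068 1;0 0 .4 0 0 0 1' 80|grep ft_; python3 -m jog '0 0 .4 0 0 0 1;0 0 0 0 0 0 1;0 0 0 0 0 0 1' 80|grep ft_; python3 - <<'E'
from h import *
st();plan([501,-323.5,202.7],[180,0,179])
E
```

```text
ft_force: [-0.3, -0.0, -1.3]
ft_force: [0.2, -0.8, -2.4]
ft_force: [-0.5, -0.6, -0.8]
t45.30 [ 501.8 -323.4  222.6] [-180.    0.  179.] F [-0.5 -0.6 -0.8] gap 16.4 grip 85.8
shift [ 0.008 -0.002  0.199] turn [-0.  0. -0.]
```

```bash
python3 -m jog '0 0 .08 0 0 0 1;0 0 .08 0 0 0 1;0 0 0 0 0 0 1;0 0 0 0 0 0 1' 80|grep -E 'pos|ft_'; python3 -m jog '0 0 .02 0 0 0 1;0 0 0 0 0 0 1'|grep -E 'pos|ft_'; python3 -m jog '0 0 .015 0 0 0 1;0 0 0 0 0 0 1;0 0 0 0 0 0 1'|grep -E 'pos|ft_'
```

```text
tool_pos: [501.6, -323.2, 206.2]
ft_force: [-0.3, 0.3, -0.5]
tool_pos: [501.6, -323.2, 203.9]
ft_force: [0.2, 0.2, -1.6]
tool_pos: [501.7, -323.3, 202.7]
ft_force: [-0.5, 0.4, 0.9]
```

Contact with the mat. Release and rise, then check everything numerically.

```bash
python3 -m jog '0 0 0 0 0 0 -.5;0 0 0 0 0 0 -.5;0 0 0 0 0 0 -.5;0 0 0 0 0 0 -.5;0 0 0 0 0 0 -.5' 20|grep -E 'gap|ft_'; python3 -m jog '0 0 -.3 0 0 0 -.5;0 0 -.4 0 0 0 -.5;0 0 -.4 0 0 0 -.5;0 0 -.4 0 0 0 -.5;0 0 0 0 0 0 -.5' |grep -E 'pos|ft_';python3 -m jog '.5 0 0 0 0 0 -.5;.5 0 0 0 0 0 -.5;0 0 0 0 0 0 -.5' |grep -E 'pos|ft_'; python3 - <<'E'
from h import *
tiles()
for n in("scene","top","wrist"):
    s=shot(n);h=hsv(s);H,S,V=[h[...,i] for i in range(3)]
    m=(H<16)&(S>120)&(V>70)
    r0=proj(s,[[500,-322,56]])[0];k=np.zeros(m.shape,np.uint8);cv2.circle(k,tuple(int(t) for t in r0),70 if n=="wrist" else 35,1,-1)
    for a,r in blobs(m&(k>0),40):print(n,"handle",a,onz(s,cv2.boxPoints(r),56)[:,:2].round(0).tolist())
    b=(S<25)&(V>200);r1=proj(s,[[600,-323,7]])[0];k[:]=0;cv2.circle(k,tuple(int(t) for t in r1),20,1,-1)
    for a,r in blobs(b&(k>0),40):print(n,"blade",a,onz(s,cv2.boxPoints(r),7)[:,:2].round(0).tolist())
    if n!="wrist":
        g=(S<60)&(V>110);B=np.array([522,333,0]);y=np.radians(-5);M=np.array([[np.cos(y),-np.sin(y),0],[np.sin(y),np.cos(y),0],[0,0,1]])
        for nm,c in(("tab0 far",[108,-40,27]),("tab1 far",[108,40,31]),("tab0 near",[-108,-40,27]),("tab1 near",[-108,40,27])):
            p=proj(s,[B+M@c])[0].astype(int);print(n,nm,p,s["img"][p[1],p[0]])
        w=(S<30)&(V>190);k[:]=0;cv2.circle(k,tuple(int(t) for t in proj(s,[[568,329,26]])[0]),40,1,-1)
        for a,r in blobs(w&(k>0),100):print(n,"white",a,onz(s,cv2.boxPoints(r),28)[:,:2].round(0).tolist())
E
```

```text
ft_force: [0.2, 0.5, -0.3]
finger_gap: 63.7
tool_pos: [502.6, -324.0, 357.4]
ft_force: [0.4, 0.0, -0.0]
tool_pos: [398.8, -320.9, 350.3]
ft_force: [0.4, -0.4, -0.3]
scene area 823.5 x -17..63 y -158..-82 c 24 -119
scene area 842.0 x -12..61 y -76..0 c 25 -37
scene area 850.0 x -14..60 y 9..83 c 24 46
scene area 868.0 x -13..60 y 89..164 c 24 126
top area 534.0 x -15..57 y 88..160 c 21 124
top area 536.0 x -16..59 y 6..79 c 21 42
top area 535.5 x -14..61 y -76..-3 c 23 -39
top area 537.5 x -15..57 y -161..-84 c 21 -122
scene handle 229.5 [[550.0, -325.0], [435.0, -330.0], [444.0, -285.0], [557.0, -282.0]]
scene blade 1131.5 [[639.0, -379.0], [530.0, -374.0], [559.0, -268.0], [665.0, -278.0]]
scene tab0 far [373 260] [208 210 202]
scene tab1 far [407 269] [204 206 199]
scene tab0 near [389 186] [34 36 33]
scene tab1 near [420 194] [35 33 33]
scene white 2121.5 [[640.0, 245.0], [519.0, 259.0], [530.0, 413.0], [648.0, 391.0]]
scene white 760.5 [[514.0, 265.0], [452.0, 272.0], [460.0, 411.0], [521.0, 402.0]]
top handle 197.5 [[543.0, -299.0], [543.0, -337.0], [430.0, -334.0], [430.0, -297.0]]
top blade 383.5 [[635.0, -299.0], [636.0, -357.0], [565.0, -355.0], [565.0, -298.0]]
top tab0 far [160 161] [207 200 187]
top tab1 far [133 158] [201 195 182]
top tab0 near [152 234] [45 43 41]
top tab1 near [124 231] [38 36 35]
top white 2044.0 [[460.0, 403.0], [648.0, 396.0], [637.0, 249.0], [450.0, 259.0]]
wrist handle 1281.5 [[418.0, -341.0], [418.0, -303.0], [518.0, -303.0], [517.0, -345.0]]
wrist blade 904.0 [[573.0, -353.0], [567.0, -298.0], [622.0, -293.0], [628.0, -351.0]]
```

```bash
python3 -c "
from bench import *
print(hand_in())"
```

```text
the job is handed in; nothing more can be done
None
```

The job is handed in: both divider leaves lie flat on the far side (upper one first), all four tiles were flipped palette face up onto the shelf with the spatula, and the spatula is back on its mat. The bottle, carton and cup were left alone.

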